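# Seat a sealer tool plate's studs crosswise in two passes

### The arm

A 6-joint arm with a two-finger parallel gripper is mounted at the origin on a cart in front of the work surface, level with it; the furniture and walls round the work are solid. World frame = base frame: x ahead of the robot, y to its left, z up, the work surface at z = 0. Lengths are in m, angles in rad, forces in N, time in s.
With the tool pointing down it reaches from about 0.35 to 0.975 m from the base axis. Payload 7.1 kg.
Tool frame: the origin (TCP) lies at the centre of the arm's flange, where the gripper is bolted on; the fingertips stand 182 mm ahead of it and the grasp point (between the pads) lies 163 mm ahead of it; z points along the fingers, y is the line along which they close (so a half turn about z gives the same grasp; the last joint's range is limited). The gripper opens to 88 mm and grips with 3 to 60 N. Pads are 20 mm wide; open, the fingers measure 115 mm over their backs; the gripper's body (75 mm by 178 mm) begins 61 mm behind the grasp point.
Start: joints at [1.191, 0.423, 1.63, -0, 1.089, -0.019], TCP at [0.221, 0.585, 0.405] pointing down, gripper open.
Joint ranges: [-3, 3], [-0.9, 2.11], [0.09, 2.58], [-1.31, 4.45], [0.11, 2.69], [-2.54, 2.54]. Speed limits (rad/s): [2.39, 2.39, 3.01, 3.14, 3.14, 3.14].

### API

Orientations are given as a unit quaternion [w, x, y, z].
In Python, from workcell import env gives the robot as it stands. The module is installed in compiled form; this text tells all that it offers.
- The arm moves only by the tool step_arm, never from a script. Its arguments are lists of equal length, an entry for each row: "dp": the shift along the tool's x, y, z in mm, a list of three; "spin": the turn about the tool's z in degrees. A call has 1 to 20 rows; each row shifts and turns the commanded pose from where the row before left it, along the tool's axes as they then stand; what a row does not reach is not made up. A row lasts 1/12 s, in which the tool goes at most 41.7 mm and 7.16 degrees, less where a joint would pass 70% of its speed; a pose out of reach is approached as far as the arm can. A call is refused whole if a number of a shift passes 41.7 or a number of a turn 7.16, either way. A call with a gripper value outside its range is refused whole. "claw" is the closure in counts, from 0 (fully open) to 255 (shut), set as the call begins (left out, the last holds). The fingers move at their own pace and stop on an object; the grip force is fixed at half the most. Time passes only in rows, so rows that do not move let the fingers close. It gives the time, the measured TCP pose, the force, the opening and the grip force at its end, in the units of the state.
- env.sense(): the state, without advancing time (a new reading comes with each control period).
- env.camera(name): name is "side" or "top" or "wrist"; returns the picture (420x560x3 uint8, red, green, blue); there is no depth.
- env.calibration(name): a dict with "intrinsics" (3x3 intrinsics, pixels), "cam_to_world" (4x4, takes a point from camera to world coordinates). Camera axes: x right, y up, looking along -z (the intrinsics and any distortion apply to the point x, -y, -z); pixel columns grow to the right and rows downward; lengths in m; the calibration is good to about 2 mm. A picture is of the moment at which its call begins: read the wrist's pose just before it. calibration takes no time and is no camera call; for the wrist camera it gives the pose at the moment of the call.
- env.sign_off(): hands the job in; it is judged then, once.
The state is a dict: "time_s": time; "joint_pos": joint angles; "qd": joint speeds; "joint_efforts": joint torques, N m; "ee_pos": TCP position; "ee_rot": TCP orientation; "force": force on the tool from outside, world axes, zero at the start; "torque": the same for the moment, N m; "grip_width": finger opening in m; "gripper_force": force on a finger pad.
Only numpy, scipy, OpenCV 4.12 (cv2) and the standard library are available. Lean on these libraries where they do the work, as an engineer would, in place of code of your own. Each camera call takes 0.05 s, during which the arm holds its last target. There are 200 camera calls.

### The job

Clamp down the tray-sealer tool plate with the orange studs evenly: push its four studs in crisscross order, each stud followed by the one diagonally opposite. In a first pass push each only about half-way in, then in a second crisscross pass push each fully home. Do not touch the plate with the blue studs.

Things in the scene. Friction and masses are not known exactly. Their poses are not given: they have to be found in the camera images.
- orange_plate: fixed steel and aluminium plate, 180 x 150 x 35 mm high, black tab in the middle of its front (-x) edge; four mushroom studs with ORANGE caps 34 mm across, axes at x +-58, y +-48 mm; cap tops 73 mm above the table when out, 49 when home. Origin: centre of the underside, on the table; z up, x away from the tab (within 25 degrees of straight ahead of the robot), y left
- blue_plate: the same kind of plate, same size and frame, but its four studs have BLUE caps, tops 73 mm above the table; not to be touched. The two plates stand side by side, either one on the left
- stud_front_left (a joint): travel of the orange stud at x = -58, y = +48 mm of the orange plate, in m: 0 fully out, 0.024 home (cap on its collar); starts within 3 mm of fully out. Pushed straight down; friction of about 6 N holds it wherever it is left (no spring)
- stud_front_right (a joint): travel of the orange stud at x = -58, y = -48 mm of the orange plate, in m: 0 fully out, 0.024 home (cap on its collar); starts within 3 mm of fully out. Pushed straight down; friction of about 6 N holds it wherever it is left (no spring)
- stud_back_left (a joint): travel of the orange stud at x = +58, y = +48 mm of the orange plate, in m: 0 fully out, 0.024 home (cap on its collar); starts within 3 mm of fully out. Pushed straight down; friction of about 6 N holds it wherever it is left (no spring)
- stud_back_right (a joint): travel of the orange stud at x = +58, y = -48 mm of the orange plate, in m: 0 fully out, 0.024 home (cap on its collar); starts within 3 mm of fully out. Pushed straight down; friction of about 6 N holds it wherever it is left (no spring)

How it is judged:
On the way, in this order (a step that is already met when the one before it is completed fails the run):
1. first pass: one diagonal pair of studs is about half-way in (6 to 18 mm of 24) while the other pair still stands out (under 5 mm) (((value of joint stud_front_left between 0.006 and 0.018 m and value of joint stud_back_right between 0.006 and 0.018 m and value of joint each of stud_front_right, stud_back_left below 0.005 m) or (value of joint stud_front_right between 0.006 and 0.018 m and value of joint stud_back_left between 0.006 and 0.018 m and value of joint each of stud_front_left, stud_back_right below 0.005 m))), for 0.2 s.
2. all four studs are about half-way in (6 to 18 mm) (value of joint stud_front_left between 0.006 and 0.018 m and value of joint stud_front_right between 0.006 and 0.018 m and value of joint stud_back_left between 0.006 and 0.018 m and value of joint stud_back_right between 0.006 and 0.018 m), for 0.2 s.
3. second pass: one diagonal pair is home (over 20 mm) while the other pair is still half-way in (((value of joint each of stud_front_left, stud_back_right above 0.02 m and value of joint stud_front_right between 0.006 and 0.018 m and value of joint stud_back_left between 0.006 and 0.018 m) or (value of joint each of stud_front_right, stud_back_left above 0.02 m and value of joint stud_front_left between 0.006 and 0.018 m and value of joint stud_back_right between 0.006 and 0.018 m))), for 0.2 s.
At the end, for the whole second after the job is handed in: all four orange studs are home: each pushed in more than 20 of its 24 mm (value of joint each of stud_front_left, stud_front_right, stud_back_left, stud_back_right above 0.02 m); the robot touches nothing.
It fails at once if the robot touches the plate with the blue studs (contact force between any of the arm, the fingers and blue_plate above 1 N).
It also fails if it takes over 56 s, if anything falls off the work surface, if the arm or the gripper's body presses on something with over 40 N, if the wrist force passes 120 N, or if a joint passes its speed limit or range.

## Working session

There is one attempt and no reset: what is moved stays moved. The work goes in short steps, Python scripts to look and compute and a tool call to move; the robot and the scene stay as the last step left them, time stands still between calls to the robot, and variables do not carry over. Pictures are saved under pics/ and viewed, at most 10 in all, crops included, and the job is handed in when it is done.

Besides the shell and the picture viewer there is one more tool, called after "Request:" as name(argument=value, ...) on one line, values as JSON. step_arm: Moves the arm, as the interface text tells. Its arguments: {"type":"object","properties":{"dp":{"type":"array"},"spin":{"type":"array"},"claw":{"type":"number"}},"required":["dp","spin"]}

```bash
mkdir -p pics; python3 - <<'E'
from workcell import env
import cv2,numpy as np
s=env.sense();print(s)
for n in("top","side"):
    im=env.camera(n);cv2.imwrite(f"pics/{n}0.png",im[...,::-1]);c=env.calibration(n);print(n,np.round(c["intrinsics"],1).tolist(),np.round(c["cam_to_world"],3).tolist(),c.keys())
a=[cv2.imread(f"pics/{n}0.png") for n in("top","side")]
cv2.imwrite("pics/both.png",cv2.resize(np.vstack(a),(560,840))[:, :] if 0 else cv2.resize(np.hstack(a),(800,300)))
E
```

```text
{'time_s': 0.0, 'joint_pos': array([ 1.19101039e+00,  4.23824799e-01,  1.63070139e+00, -1.20560590e-05,
        1.08855232e+00, -1.90232911e-02]), 'qd': array([-0.00048864, -0.0006726 ,  0.00086492,  0.00142802, -0.00046167,
        0.00053179]), 'joint_efforts': array([ 7.16967520e-06, -5.44603944e+01, -2.73665214e+01,  6.42292318e-02,
        2.24117265e-02, -1.17887212e-04]), 'ee_pos': array([0.22050447, 0.58451087, 0.40390702]), 'ee_rot': array([-1.41930655e-04,  1.79401918e-01,  9.83775584e-01, -7.29263606e-04]), 'force': array([ 0.25501956, -0.1880074 , -1.20179013]), 'torque': array([ 0.03823791,  0.0232614 , -0.00163945]), 'gripper_force': 0.0, 'grip_width': 0.08832943310493052}
top [[473.9, 0.0, 277.1], [0.0, 473.9, 209.9], [0.0, 0.0, 1.0]] [[-0.022, 0.994, -0.11, 0.411], [-1.0, -0.022, 0.0, 0.001], [-0.002, 0.11, 0.994, 1.196], [0.0, 0.0, 0.0, 1.0]] dict_keys(['intrinsics', 'cam_to_world'])
side [[429.2, 0.0, 283.0], [0.0, 429.2, 203.8], [0.0, 0.0, 1.0]] [[0.853, 0.167, -0.495, 0.008], [-0.522, 0.32, -0.791, -0.847], [0.026, 0.933, 0.36, 0.449], [0.0, 0.0, 0.0, 1.0]] dict_keys(['intrinsics', 'cam_to_world'])
```

View pics/top0.png

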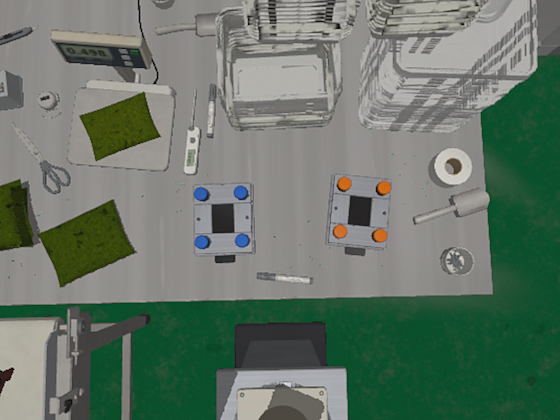

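The top view shows the blue plate at about (223,218) px and the orange plate at about (360,211) px. The orange caps are at about (344,184), (384,187), (340,231) and (380,236), and the tab is at the bottom (-x).

```bash
cat > h.py <<'E'
import cv2,numpy as np
from workcell import env
def caps(name,im,cal=None):
    hsv=cv2.cvtColor(im,cv2.COLOR_RGB2HSV)
    m=cv2.inRange(hsv,(5,170,110),(20,255,255))
    n,l,st,c=cv2.connectedComponentsWithStats(m)
    return [(st[i],c[i]) for i in range(1,n) if st[i][4]>40]
def ray(cal,p):
    K=cal["intrinsics"];T=cal["cam_to_world"]
    d=np.linalg.inv(K)@[p[0],p[1],1];d=T[:3,:3]@[d[0],-d[1],-d[2]]
    return T[:3,3],d/np.linalg.norm(d)
def onplane(cal,p,z):
    o,d=ray(cal,p);return o+d*(z-o[2])/d[2]
E
python3 - <<'E'
from h import *
for n in("top","side"):
    im=cv2.imread(f"pics/{n}0.png")[...,::-1].copy();cal=env.calibration(n)
    for st,c in caps(n,im): print(n,st,np.round(c,1),np.round(onplane(cal,c,.068),4))
E
```

```text
top [338 177  13  13 131] [344.  183.3] [ 0.5978 -0.1621  0.068 ]
top [378 182  13  12 129] [383.7 187.4] [ 0.5857 -0.2574  0.068 ]
top [334 225  13  13 132] [339.7 231. ] [ 0.4829 -0.1476  0.068 ]
top [374 229  13  13 133] [379.7 235.2] [ 0.471  -0.2425  0.068 ]
side [338 218  12   7  61] [343.3 221.3] [ 0.5957 -0.1655  0.068 ]
side [292 226  12   7  72] [297.2 229.1] [ 0.4806 -0.1516  0.068 ]
side [362 236  13   7  80] [367.9 239. ] [ 0.5825 -0.2619  0.068 ]
side [312 245  15   9 109] [319.2 248.6] [ 0.4679 -0.2492  0.068 ]
```

View pics/side0.png

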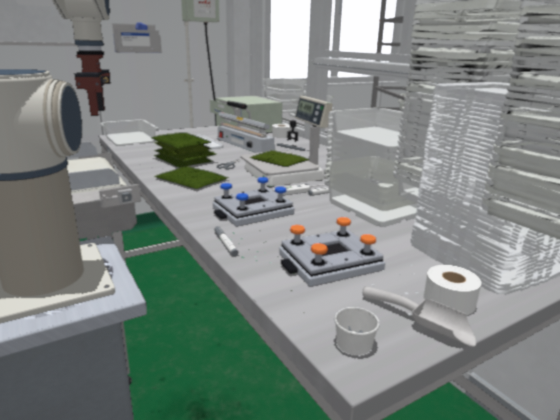

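Both views agree: plate centre is about (0.534, -0.204), yaw -7.2°, and the stud spacing comes out at 116 x 96 mm as given. I'll close the gripper, align it with the plate and cross over high.

Request:
step_arm(dp=[[0,0,0],[0,0,0],[-8,-16,0],[-16,-32,0],[-16,-32,0],[-16,-32,0],[-16,-32,0],[-16,-32,0],[-16,-32,0],[-16,-32,0],[-16,-32,0],[-16,-32,0],[-16,-32,0],[-16,-32,0],[-16,-32,0],[-16,-32,0],[-16,-32,0],[-16,-32,0],[-8,-16,0],[0,0,0]], spin=[-6.7,-6.7,0,0,0,0,0,0,0,0,0,0,0,0,0,0,0,0,0,0], claw=255)

```text
time_s: 1.77
ee_pos: [0.4105, 0.0419, 0.4046]
ee_rot: [0.0, 0.065, 0.998, -0.0]
force: [0.3, 1.2, 0.0]
grip_width: 0.0004
gripper_force: 0.0
```

```bash
cat >> h.py <<'E'
from scipy.spatial.transform import Rotation as R
a=np.radians(-7.2);px=np.array([np.cos(a),np.sin(a)]);py=np.array([-px[1],px[0]]);C=np.array([.5335,-.204])
S={k:C+sx*.058*px+sy*.048*py for k,sx,sy in(("FL",-1,1),("BR",1,-1),("FR",-1,-1),("BL",1,1))}
def where():
    s=env.sense();w,x,y,z=s["ee_rot"];M=R.from_quat([x,y,z,w]).as_matrix();p=s["ee_pos"]
    print("t",round(s["time_s"],2),"tcp",np.round(p,4),"q6",s["joint_pos"].round(2),"F",s["force"].round(1),"yaw tool y",np.degrees(np.arctan2(M[1,1],M[0,1])).round(1),"grip",s["grip_width"])
    for k,v in S.items(): print(k,np.round(1000*M.T@np.append(v-p[:2],.255-p[2]),1))
E
python3 -c "from h import *;where()"
```

```text
t 1.77 tcp [0.4105 0.0419 0.4046] q6 [ 0.07  0.1   2.07 -0.    0.96 -1.37] F [0.3 1.2 0. ] yaw tool y 82.5 grip 0.00039701887497826954
FL [ -95.7 -180.   149.8]
BR [-212.1 -275.4  149.9]
FR [ -96.1 -276.   149.8]
BL [-211.7 -179.4  149.8]
```

Request:
step_arm(dp=[[-8,-15,0],[-16,-30,0],[-16,-30,0],[-16,-30,10],[-16,-30,20],[-16,-30,30],[-8,-15,30],[0,0,20],[0,0,0],[0,0,0]], spin=[0,0,0,0,0,0,0,0,0,0])

```text
time_s: 2.6
ee_pos: [0.4808, -0.1429, 0.2962]
ee_rot: [-0.002, 0.063, 0.998, 0.001]
force: [-0.7, 0.8, -0.2]
grip_width: 0.0004
gripper_force: 0.0
```

```bash
python3 - <<'E'
from h import *
where()
im=env.camera("side");cv2.imwrite("pics/s1.png",cv2.resize(im[130:290,200:440,::-1],None,fx=3,fy=3))
im=env.camera("wrist");cv2.imwrite("pics/w1.png",im[...,::-1])
cal=env.calibration("wrist")
for st,c in caps("wrist",im): print(st,np.round(onplane(cal,c,.0725),4))
for k,v in S.items(): print(k,v.round(4))
E
```

```text
t 2.6 tcp [ 0.4808 -0.1429  0.2962] q6 [-0.31  0.41  1.97  0.    0.76 -1.76] F [-0.7  0.8 -0.2] yaw tool y 82.7 grip 0.00038541065349302823
FL [-2.1 -6.  41.2]
BR [-118.2 -101.9   40.7]
FR [  -2.2 -102.    41.1]
BL [-118.1   -5.9   40.8]
[  83  212   59   54 2402] [ 0.469  -0.2404  0.0725]
[ 246  212   55   50 1843] [ 0.478  -0.148   0.0725]
[ 108  378   35   39 1067] [ 0.5791 -0.259   0.0725]
[276 380  14  37 398] [ 0.5904 -0.1568  0.0725]
FL [ 0.482  -0.1491]
BR [ 0.585  -0.2589]
FR [ 0.4699 -0.2444]
BL [ 0.5971 -0.1636]
```

View pics/w1.png

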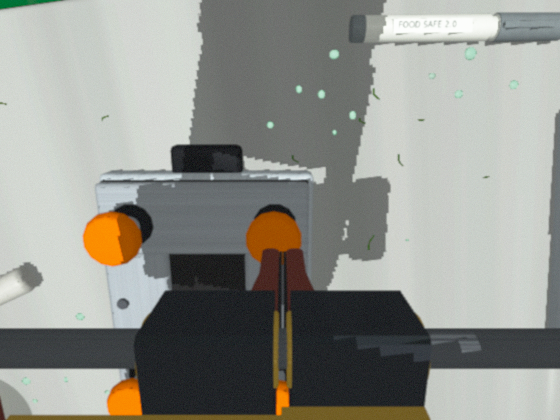

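View pics/s1.png

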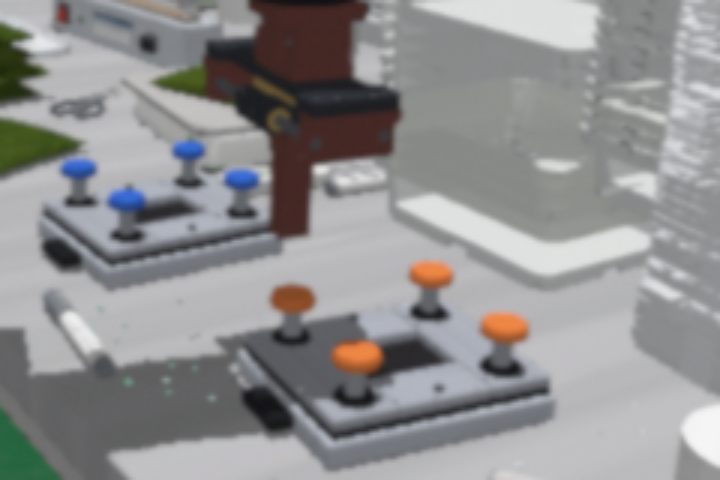

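The wrist view shows the closed fingertip just over the FL cap (274,238). FR, unobstructed, is at (113,238). Its ray agrees with the estimate within 4 mm. The side view shows all four studs out. Next I'll push FL half-way.

Request:
step_arm(dp=[[-2,-5,10],[0,0,16],[0,0,12],[0,0,6],[0,0,3],[0,0,3],[0,0,3],[0,0,0],[0,0,0]], spin=[0,0,0,0,0,0,0,0,0])

```text
time_s: 3.45
ee_pos: [0.4828, -0.1489, 0.2447]
ee_rot: [0.001, 0.063, 0.998, -0.0]
force: [-0.0, 0.5, -0.0]
grip_width: 0.0003
gripper_force: 0.0
```

```bash
python3 -c "from h import *;where()"
```

```text
t 3.45 tcp [ 0.4828 -0.1489  0.2447] q6 [-0.32  0.51  1.98 -0.    0.65 -1.77] F [-0.   0.5 -0. ] yaw tool y 82.7 grip 0.00034141134249086896
FL [  0.8  -0.4 -10.3]
BR [-115.3  -96.3  -10.1]
FR [  0.7 -96.4 -10.3]
BL [-115.2   -0.3  -10.2]
```

Zero force at tip height 63 mm is suspicious, so I'll look.

```bash
python3 - <<'E'
from h import *
im=env.camera("side");cv2.imwrite("pics/s2.png",cv2.resize(im[170:290,250:410,::-1],None,fx=4.5,fy=4.5))
cal=env.calibration("side")
for st,c in caps("s",im): print(st,c.round(1))
E
```

```text
[338 219  12   6  60] [343.3 221.4]
[292 232  11   5  47] [297.2 234.1]
[362 236  13   7  79] [367.9 239. ]
[312 244  15  10 113] [319.1 248.7]
```

View pics/s2.png

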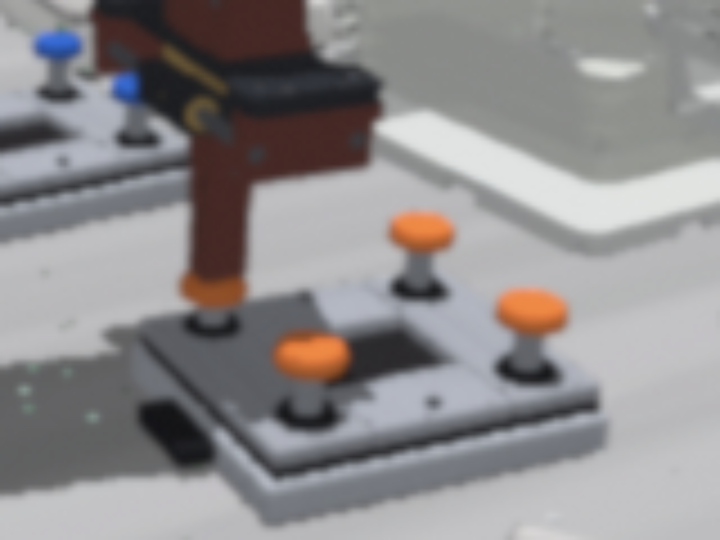

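FL is down about 10 mm with the fingertip centred on its cap at (297,234) in the full picture. The other three are out. Next is the diagonal stud, BR.

Request:
step_arm(dp=[[0,0,-20],[0,0,-25],[-12,-10,0],[-23,-19,0],[-23,-19,0],[-23,-19,0],[-23,-19,0],[-11,-10,0],[0,0,0],[0,0,0],[0,0,15],[0,0,13],[0,0,6],[0,0,4],[0,0,4],[0,0,4],[0,0,0],[0,0,0],[0,0,0]], spin=[0,0,0,0,0,0,0,0,0,0,0,0,0,0,0,0,0,0,0])

```text
time_s: 5.08
ee_pos: [0.5846, -0.2585, 0.2433]
ee_rot: [0.0, 0.063, 0.998, -0.0]
force: [-0.1, 0.0, -0.4]
grip_width: 0.0007
gripper_force: 0.0
```

```bash
python3 - <<'E'
from h import *
where()
im=env.camera("side")
for st,c in caps("s",im): print(st,c.round(1))
E
```

```text
t 5.08 tcp [ 0.5846 -0.2585  0.2433] q6 [-0.44  0.65  1.68 -0.    0.81 -1.88] F [-0.1  0.  -0.4] yaw tool y 82.7 grip 0.000670098607568365
FL [115.6  95.6 -11.8]
BR [ -0.5  -0.3 -11.7]
FR [115.5  -0.4 -11.8]
BL [ -0.4  95.7 -11.7]
[338 219  11   6  58] [343.1 221.3]
[291 230  13   7  71] [296.7 233.1]
[361 242  13   7  63] [367.  244.9]
[312 245  15   9 108] [319.1 248.8]
```

BR is at about 11.7 mm (cap shifted 6 px) and FL is holding at about 10. FR is next.

Request:
step_arm(dp=[[0,0,-20],[0,0,-25],[12,0,0],[23,0,0],[23,0,0],[23,0,0],[23,0,0],[12,0,0],[0,0,0],[0,0,0],[0,0,15],[0,0,13],[0,0,6],[0,0,4],[0,0,4],[0,0,3],[0,0,0],[0,0,0],[0,0,0]], spin=[0,0,0,0,0,0,0,0,0,0,0,0,0,0,0,0,0,0,0])

```text
time_s: 6.72
ee_pos: [0.4699, -0.2441, 0.2433]
ee_rot: [0.0, 0.063, 0.998, -0.0]
force: [0.3, -0.0, 0.5]
grip_width: 0.0003
gripper_force: 0.0
```

```bash
python3 - <<'E'
from h import *
where()
im=env.camera("side")
for st,c in caps("s",im): print(st,c.round(1))
E
```

```text
t 6.72 tcp [ 0.4699 -0.2441  0.2433] q6 [-0.5   0.53  1.93 -0.    0.68 -1.95] F [ 0.3 -0.   0.5] yaw tool y 82.7 grip 0.0003104953711997173
FL [ -0.   95.7 -11.7]
BR [-1.161e+02 -1.000e-01 -1.170e+01]
FR [ -0.1  -0.3 -11.7]
BL [-116.    95.9  -11.7]
[291 230  13   7  72] [296.8 233. ]
[361 240  13   8  84] [367.1 243.8]
[312 251  15   7  73] [318.6 254.3]
```

Request:
step_arm(dp=[[0,0,-20],[0,0,-25],[-12,10,0],[-23,19,0],[-23,19,0],[-23,19,0],[-23,19,0],[-12,10,0],[0,0,0],[0,0,0],[0,0,15],[0,0,13],[0,0,6],[0,0,4],[0,0,4],[0,0,3],[0,0,0],[0,0,0],[0,0,0],[0,0,0]], spin=[0,0,0,0,0,0,0,0,0,0,0,0,0,0,0,0,0,0,0,0])

```text
time_s: 8.43
ee_pos: [0.5967, -0.1636, 0.2432]
ee_rot: [0.0, 0.064, 0.998, -0.0]
force: [0.1, -0.3, 0.8]
grip_width: 0.0004
gripper_force: 0.0
```

```bash
python3 - <<'E'
from h import *
where()
im=env.camera("side");cv2.imwrite("pics/s3.png",cv2.resize(im[170:290,250:410,::-1],None,fx=4.5,fy=4.5))
for st,c in caps("s",im): print(st,c.round(1))
E
```

```text
t 8.43 tcp [ 0.5967 -0.1636  0.2432] q6 [-0.29  0.63  1.73  0.    0.79 -1.73] F [ 0.1 -0.3  0.8] yaw tool y 82.7 grip 0.00042361152624070857
FL [115.6  -0.2 -11.8]
BR [ -0.6 -96.  -11.8]
FR [115.4 -96.2 -11.8]
BL [ -0.4   0.  -11.8]
[338 225  11   5  45] [343.3 227. ]
[291 230  12   7  64] [297.  233.3]
[361 241  13   8  84] [367. 244.]
[311 248  16  10 128] [318.8 252.3]
```

View pics/s3.png

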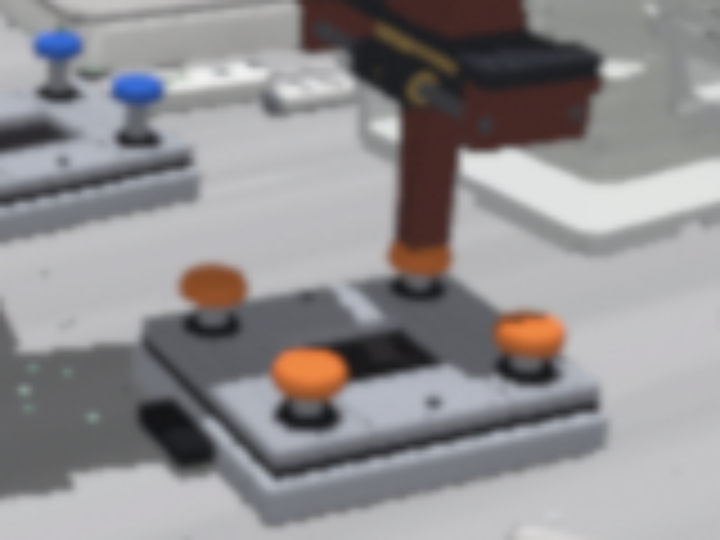

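All four are now half-way, with the fingertip on BL at (343,227). For the second pass I'll start by pushing BL fully home.

Request:
step_arm(dp=[[0,0,4],[0,0,4],[0,0,3],[0,0,1],[0,0,0.5],[0,0,0],[0,0,0]], spin=[0,0,0,0,0,0,0])

```text
time_s: 9.07
ee_pos: [0.597, -0.1635, 0.2313]
ee_rot: [0.001, 0.063, 0.998, -0.0]
force: [-1.2, 0.1, 7.5]
grip_width: 0.0003
gripper_force: 3.6
```

BL is home: about 23.7 mm with the force rising. On to FR.

Request:
step_arm(dp=[[0,0,-25],[0,0,-30],[12,-10,0],[23,-19,0],[23,-19,0],[23,-19,0],[23,-19,0],[12,-10,0],[0,0,0],[0,0,15],[0,0,15],[0,0,9],[0,0,5],[0,0,4],[0,0,4],[0,0,3],[0,0,0],[0,0,0],[0,0,0],[0,0,0]], spin=[0,0,0,0,0,0,0,0,0,0,0,0,0,0,0,0,0,0,0,0])

```text
time_s: 10.73
ee_pos: [0.4695, -0.2436, 0.2313]
ee_rot: [-0.0, 0.063, 0.998, 0.0]
force: [-4.0, 2.1, 10.6]
grip_width: 0.0007
gripper_force: 4.9
```

```bash
python3 - <<'E'
from h import *
where()
im=env.camera("side")
for st,c in caps("s",im): print(st,c.round(1))
E
```

```text
t 10.73 tcp [ 0.4695 -0.2436  0.2313] q6 [-0.5   0.55  1.94 -0.    0.65 -1.95] F [-4.   2.1 10.6] yaw tool y 82.8 grip 0.0007131490276129605
FL [ -0.5  95.3 -23.7]
BR [-116.5   -0.6  -23.8]
FR [ -0.5  -0.7 -23.7]
BL [-116.5   95.4  -23.8]
[291 230  12   7  71] [296.7 233. ]
[361 240  13   8  84] [367.1 243.8]
[311 256  14   8  78] [317.9 260. ]
```

FR is home, and FL and BR are unchanged at half-way. FL is next: straight up, across 96 mm in +y, then down.

Request:
step_arm(dp=[[0,0,-25],[0,0,-30],[0,10,0],[0,19,0],[0,19,0],[0,19,0],[0,19,0],[0,10,0],[0,0,0],[0,0,15],[0,0,15],[0,0,9],[0,0,5],[0,0,4],[0,0,4],[0,0,3],[0,0,0],[0,0,0],[0,0,0]], spin=[0,0,0,0,0,0,0,0,0,0,0,0,0,0,0,0,0,0,0])

```text
time_s: 12.37
ee_pos: [0.4814, -0.1491, 0.2312]
ee_rot: [-0.0, 0.064, 0.998, 0.0]
force: [-2.8, 1.2, 9.3]
grip_width: 0.0005
gripper_force: 4.6
```

Request:
step_arm(dp=[[0,0,-25],[0,0,-30],[-12,-10,0],[-23,-19,0],[-23,-19,0],[-23,-19,0],[-23,-19,0],[-12,-10,0],[0,0,0],[0,0,15],[0,0,15],[0,0,9],[0,0,5],[0,0,4],[0,0,4],[0,0,3],[0,0,0],[0,0,0],[0,0,0]], spin=[0,0,0,0,0,0,0,0,0,0,0,0,0,0,0,0,0,0,0])

```text
time_s: 13.95
ee_pos: [0.5839, -0.2583, 0.2313]
ee_rot: [-0.001, 0.063, 0.998, 0.0]
force: [-3.9, 1.6, 4.9]
grip_width: 0.0008
gripper_force: 2.6
```

Request:
step_arm(dp=[[0,0,-20],[0,0,-35],[0,0,-40],[0,0,-40],[20,0,-20],[20,0,0],[0,0,0],[0,0,0]], spin=[0,0,0,0,0,0,0,0])

```text
time_s: 14.62
ee_pos: [0.5442, -0.2534, 0.3863]
ee_rot: [0.0, 0.064, 0.998, -0.0]
force: [-0.0, -1.4, -0.1]
grip_width: 0.0005
gripper_force: 0.0
```

```bash
python3 - <<'E'
from h import *
where()
im=env.camera("side");cv2.imwrite("pics/s4.png",cv2.resize(im[170:290,250:410,::-1],None,fx=4.5,fy=4.5))
for st,c in caps("s",im): print(st,c.round(1))
E
```

```text
t 14.62 tcp [ 0.5442 -0.2534  0.3863] q6 [-0.46  0.41  1.7   0.    1.03 -1.9 ] F [-0.  -1.4 -0.1] yaw tool y 82.7 grip 0.0005145445840182776
FL [ 75.1  95.6 131.3]
BR [-41.1  -0.2 131.4]
FR [ 74.9  -0.4 131.3]
BL [-40.9  95.8 131.4]
[337 228  12   7  73] [342.4 231.1]
[291 236  12   8  83] [296.7 239.3]
[360 246  14   8  90] [366.6 249.4]
[311 253  14  11 121] [318.  258.4]
```

View pics/s4.png

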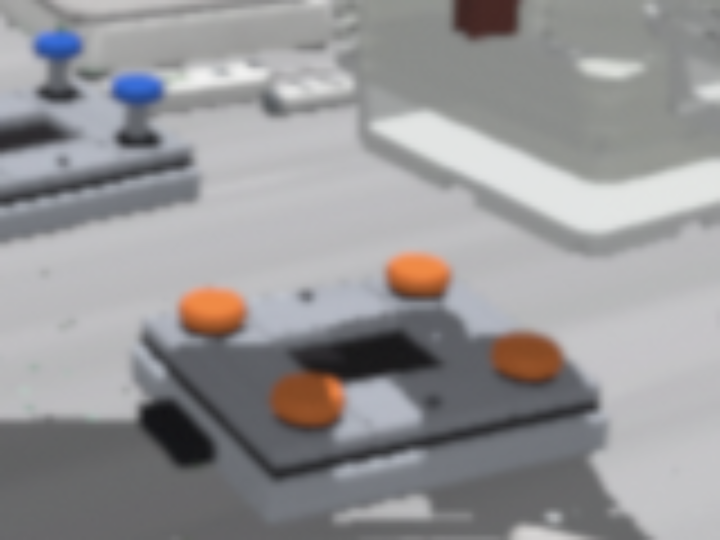

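All four caps sit on their collars, about 10 px lower than at the start, and the gripper is clear above.

```bash
python3 -c "
from workcell import env
print(env.sign_off())"
```

```text
the job is handed in; nothing more can be done
None
```

I pushed all four orange studs in two crisscross passes, about half-way and then to about 23.7 of 24 mm, with the gripper kept clear of the blue plate. I handed the job in at about 15 s; sign-off returned no verdict.

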